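Free the compressor's hood from its safety catch and reset the overload switch

ROBOT

A 6-joint arm with a two-finger parallel gripper is mounted at the origin on a cart in front of the work surface, level with it; the furniture and walls round the work are solid. World frame = base frame: x ahead of the robot, y to its left, z up, the work surface at z = 0. Lengths are in m, angles in rad, forces in N, time in s.
With the tool pointing down it reaches from about 0.35 to 0.85 m from the base axis. Payload 8.1 kg.
Tool frame: the origin (TCP) lies between the finger pads; the fingertips stand 11 mm ahead of it and the grasp point (between the pads) lies 8 mm behind it (robot.tips_ahead is the distance from the TCP to the fingertips, in m); z points along the fingers, y is the line along which they close (so a half turn about z gives the same grasp; the last joint's range is limited). The gripper opens to 93 mm and grips with 3 to 60 N. Pads are 15 mm wide; open, the fingers measure 128 mm over their backs; the gripper's body (75 mm by 188 mm) begins 65 mm behind the grasp point.
Start: joints at [1.088, 0.13, 1.488, -0, 1.523, -0.085], TCP at [0.232, 0.553, 0.23] pointing down, gripper open.
Joint ranges: [-2.96, 2.96], [-0.89, 2.26], [0.02, 2.5], [-1.34, 4.48], [0, 2.73], [-2.66, 2.66]. Speed limits (rad/s): [2.39, 2.39, 2.79, 3.14, 3.14, 3.14].

INTERFACE

Orientations are given as a rotation vector (axis times angle).
In Python, from plant import robot gives the robot as it stands. The module is installed in compiled form; this text tells all that it offers.
- The arm moves only by the tool move_arm, never from a script. Its argument "deltas" is one flat list of numbers, 7 for each row, row after row: the shift along the tool's x, y, z in m, then the turn, a rotation vector about the tool's x, y, z in rad, then the opening, from 0 (shut) to 1 (fully open). A call has 1 to 12 rows; each row is the pose to reach, as a shift and turn from the pose commanded when the call began, along the tool's axes at that moment; what a row does not reach only later rows make up. A row lasts 1/8 s, in which the tool goes at most 62.5 mm and 10.7 degrees, less where a joint would pass 70% of its speed; a pose out of reach is approached as far as the arm can. A call with a gripper value outside its range is refused whole. The fingers move at their own pace and stop on an object; "squeeze" is the grip in N (left out, the last holds). Time passes only in rows, so rows that repeat a pose let the fingers close. It gives the time, the measured TCP pose, the force, the opening and the grip force at its end, in the units of the state.
- robot.read_state(): the state, without advancing time (a new reading comes with each control period).
- robot.read_camera(name): name is "side" or "top"; returns (picture, depth): 480x640x3 uint8, red, green, blue; 480x640 float32, m along the optical axis (not along the pixel's ray), 0 where there is no reading.
- robot.camera_model(name): a dict with "K" (3x3 intrinsics, pixels), "R" (3x3) and "t" (3): a world point X has camera coordinates R X + t. Camera axes: x right, y down, z forward; pixel columns grow to the right and rows downward; lengths in m; the calibration is good to about 2 mm. A picture is of the moment at which its call begins. camera_model takes no time and is no camera call.
- robot.close_job(): hands the job in; it is judged then, once.
Trained networks look in the newest picture that a camera, given by its name, has taken for a name from the list of things; names that differ only in an ending like _2 or _b are one class to them, and where a whole thing is asked for, a point or a joint stands for the part that bears it (a point fixed in the world has none). Each returns a list of dicts, best first, with "confidence" (0 to 1); they miss things now and then, are a little off and sometimes report something else, mostly with a low value. They report only what shows in the picture. A call takes as long as a camera call.
- robot.recognise(camera, label): "uv" ([column, row] in pixels, amid what is visible of it).
The state is a dict: "t": time; "q": joint angles; "dq": joint speeds; "joint_torque": joint torques, N m; "tool_pos": TCP position; "orientation": TCP orientation; "force": force on the tool from outside, world axes, zero at the start; "wrist_torque": the same for the moment, N m; "opening": finger opening in m; "gripper_force": force on a finger pad.
Only numpy, scipy, OpenCV 4.12 (cv2) and the standard library are available. Lean on these libraries where they do the work, as an engineer would, in place of code of your own. Each camera call takes 0.05 s, during which the arm holds its last target. There are 200 camera calls.

TASK

The compressor has tripped: its hood has been unlatched and has popped up, but a hidden safety catch under the front lip still holds it. Reach under the lip, feel for the catch's tab, push it aside to the hood's right-hand end (as you face the gauge) and lift the hood while you hold it there, then swing the hood right back until it rests open by itself and push the popped-out reset button inside fully in. Be gentle with the thin sheet metal, the catch and the button, and leave the loose things around it where they are.

Things in the scene. Friction and masses are not known exactly. Their poses are not given: they have to be found in the camera images.
- compressor: Bench compressor, grey sheet-metal case 190 deep (x) x 242 wide (y) x 122 mm high with a hinged grey hood, fixed to the bench. Origin: middle of its underside. x points from its front (pressure gauge, regulator knob, outlet) to its rear, y to its left, z up; its front is turned half to the robot's left. The force of the fingers on the compressor with all its parts must stay below 25 N.
- sill (a point): Middle of the top edge of the compressor's front panel, 99 mm above the bench; the inside is open behind it. The popped-up lip stands about 53 mm above this sill: room for a fingertip tilted about 45 deg (pointing down and to the rear) to pass under the lip.
- hood_hinge (a point): Middle of the hood's hinge line at the compressor's rear (x 90, y 0, z 130 mm in its frame); the line runs along the compressor's y.
- hood_lip (a point): Middle of the lowest edge of the hood's front lip, a rolled edge 6 mm thick and 258 mm wide (moves with the hood): 193 mm ahead of the hinge line and, with the hood shut, 32 mm below it. The hood's top sheet lies 32 mm above the lip. The hood can be lifted by a finger under this lip and pushed over by a finger in the corner behind it.
- lip_left (a point): Left end (compressor +y) of the lip edge. Behind the lip hangs the hidden catch tab, steel, 10 mm wide, 14 mm deep; with the hood popped up it is 2 to 16 mm behind the lip and ends about 32 mm below it. Its place along the lip differs each time, within 50 mm either side of the middle, and is not measured: feel for it by sliding along under the lip from this end.
- lip_right (a point): Right end (compressor -y) of the lip. The tab gives way only this way, to the right: spring 3 N at first, 6 N at 20 mm, stop at 22 mm. From 11 mm on its hook is clear of the striker. Hold it so (12 to 18 mm) while lifting; tab and hook rise with the hood, and the hook has passed once the hood is at 0.45 rad. With the tab not pushed, the hood stops dead after some 7 mm of lift at the lip.
- hood (a joint): Hood angle in rad: 0 shut, 0.28 as popped up (resting on two sprung pins), pi/2 upright, 2.0 fully back on its stop. The hood with its catch weighs 0.45 to 0.7 kg; it falls forward again if let go before upright and goes back to its stop by itself beyond about 1.65.
- reset_top (a point): Middle of the top of the round reset button (19 mm across, upright, moves down), on a black overload switch inside the compressor in its front right part: x -35, y -40, z 81 mm in the compressor's frame when popped out. Reached from above once the hood is back; its surroundings lie 12 mm lower.
- reset_button (a joint): Travel of the reset button in m: 0 popped out (tripped), 0.007 fully in. It resists with about 4 N and stays where it is pushed to.
- oil_can: Orange squeeze bottle 48 mm across and 159 mm high, standing loose at the left side of the compressor. Origin: middle of its underside.
- jar_of_pins: Small glass jar with a dark lid, 44 mm across and 96 mm high, standing loose at the right side of the compressor. Origin: middle of its underside.
- pliers: Pair of pliers 211 x 62 x 13 mm, lying loose on the bench in front of the compressor, across it. Origin: its middle, on the bench; y along its length.

How it is judged:
On the way, in this order (a step that is already met when the one before it is completed fails the run):
1. the hood is lifted clear of its safety catch (value of joint hood above 0.5 rad), for 0.1 s.
2. the hood is swung right back past upright (value of joint hood above 1.8 rad), for 0.2 s.
3. the reset button is pushed in (value of joint reset_button above 0.005 m), for 0.1 s.
At the end, for the whole second after the job is handed in: The hood rests fully back by itself (beyond 1.8 rad, not moving) and the reset button is at least 5 of its 7 mm in. Oil can, jar and pliers are within 2 cm of where they stood (value of joint hood above 1.8 rad and velocity of joint hood between -0.1 and 0.1 rad/s and value of joint reset_button above 0.005 m); the robot touches nothing.
It fails at once if the robot presses on the compressor, its hood, catch or button with more than 25 N (contact force between the fingers and compressor above 25 N).
It fails at once if the oil can is shifted by more than 2 cm (distance of oil_can from where it was at the start of the episode above 0.02 m).
It fails at once if the jar is shifted by more than 2 cm (distance of jar_of_pins from where it was at the start of the episode above 0.02 m).
It fails at once if the pliers are shifted by more than 2 cm (distance of pliers from where it was at the start of the episode above 0.02 m).
It also fails if it takes over 69 s, if anything falls off the work surface, if the arm or the gripper's body presses on something with over 40 N, if the wrist force passes 120 N, or if a joint passes its speed limit or range.

## Working session

There is one attempt and no reset: what is moved stays moved. The work goes in short steps, Python scripts to look and compute and a tool call to move; the robot and the scene stay as the last step left them, time stands still between calls to the robot, and variables do not carry over. Pictures are saved under pics/ and viewed, at most 10 in all, crops included, and the job is handed in when it is done.

Besides the shell and the picture viewer there is one more tool, called after ">>>" as name(argument=value, ...), one argument or row to a line, values as JSON. move_arm: Moves the arm, as the interface text tells. Its arguments: {"type":"object","properties":{"deltas":{"type":"array","items":{"type":"number"}},"squeeze":{"type":"number"}},"required":["deltas"]}

```bash
mkdir -p pics
cat > h.py <<'E'
import numpy as np, cv2
from scipy.spatial.transform import Rotation as Ro
from plant import robot
def pt(cam,uv,d):
    m=robot.camera_model(cam);K=np.array(m["K"]);R=np.array(m["R"]);t=np.array(m["t"])
    p=np.linalg.inv(K)@np.array([uv[0],uv[1],1.])*d
    return R.T@(p-t)
def cloud(cam,depth):
    m=robot.camera_model(cam);K=np.array(m["K"]);R=np.array(m["R"]);t=np.array(m["t"])
    v,u=np.mgrid[0:480,0:640]
    p=np.stack([(u-K[0,2])/K[0,0]*depth,(v-K[1,2])/K[1,1]*depth,depth],-1)
    return (p-t)@R
def proj(cam,X):
    m=robot.camera_model(cam);p=np.array(m["R"])@X+np.array(m["t"]);p=np.array(m["K"])@p
    return p[:2]/p[2]
E
python3 - <<'E'
from h import *
np.set_printoptions(precision=3,suppress=True)
for c in("top","side"):
    im,d=robot.read_camera(c); cv2.imwrite(f"pics/{c}0.png",im[:,:,::-1]); np.save(f"d_{c}.npy",d)
    C=cloud(c,d); m=robot.camera_model(c); print(c,"campos",-np.array(m["R"]).T@m["t"])
    for l in("compressor","sill","hood_hinge","hood_lip","lip_left","lip_right","reset_top","oil_can","jar_of_pins","pliers"):
        for r in robot.recognise(c,l)[:2]:
            u,v=r["uv"];print(l,round(r["confidence"],2),np.round([u,v]),C[min(479,int(v)),min(639,int(u))])
print(robot.read_state())
E
```

```text
top campos [0.398 0.104 0.933]
compressor 0.89 [355. 236.] [0.585 0.082 0.169]
sill 0.67 [359. 237.] [0.586 0.075 0.169]
hood_hinge 0.72 [358. 239.] [0.583 0.076 0.167]
hood_lip 0.78 [357. 237.] [0.584 0.08  0.165]
lip_left 0.92 [360. 238.] [0.585 0.073 0.167]
lip_right 0.85 [353. 238.] [0.581 0.085 0.168]
oil_can 0.64 [320. 156.] [0.731 0.17  0.129]
jar_of_pins 0.84 [419. 320.] [ 0.475 -0.055  0.096]
jar_of_pins 0.69 [279. 289.] [0.494 0.205 0.013]
pliers 0.61 [278. 287.] [0.498 0.211 0.003]
side campos [0.527 0.793 0.66 ]
compressor 0.77 [322. 245.] [0.581 0.179 0.165]
hood_hinge 0.72 [325. 245.] [0.576 0.174 0.163]
hood_lip 0.94 [320. 221.] [0.59  0.119 0.174]
hood_lip 0.29 [323. 245.] [0.58  0.178 0.164]
lip_left 0.57 [317. 220.] [0.596 0.118 0.173]
lip_right 0.85 [319. 220.] [0.593 0.113 0.172]
reset_top 0.43 [366. 327.] [ 0.497  0.21  -0.002]
oil_can 0.55 [240. 275.] [0.732 0.187 0.09 ]
jar_of_pins 0.16 [344. 249.] [0.546 0.086 0.083]
pliers 0.91 [366. 325.] [0.495 0.209 0.002]
{'t': 1.1, 'q': array([ 1.088,  0.13 ,  1.488, -0.   ,  1.523, -0.085]), 'dq': array([-0.001, -0.001, -0.001,  0.001,  0.   ,  0.001]), 'joint_torque': array([  0.001, -55.977, -49.207,   0.077,   0.022,   0.   ]), 'tool_pos': array([0.232, 0.553, 0.23 ]), 'orientation': array([0.621, 3.08 , 0.   ]), 'force': array([0.178, 0.269, 0.107]), 'wrist_torque': array([ 0.025,  0.049, -0.02 ]), 'gripper_force': 0.0, 'opening': 0.09321984697085862}
```

View pics/top0.png

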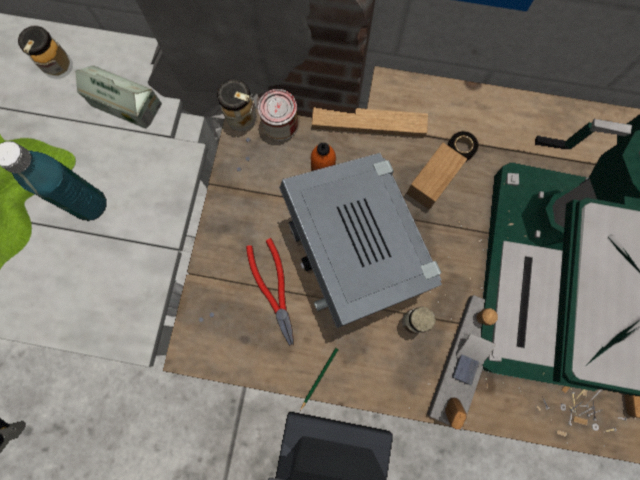

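View pics/side0.png

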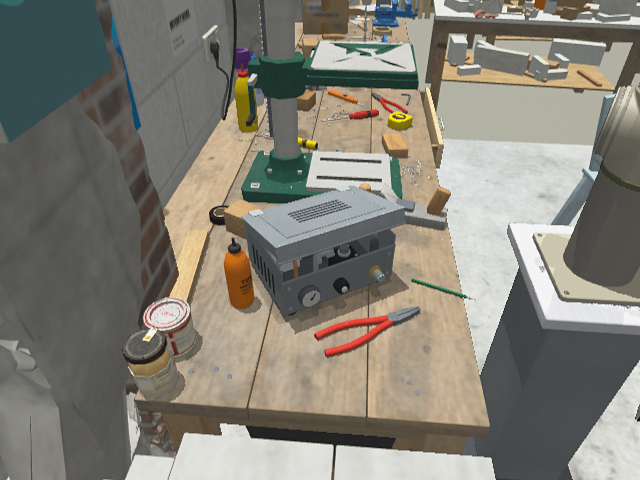

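The top view shows the hood as a tilted quad (283,182)-(343,322)-(438,285)-(378,157), with the front to the left. The pliers are at (275,290), the jar at (419,320) and the can at (322,157). The side view shows the front opening under the lip, with the gauge at (310,297).

```bash
cat > fit.py <<'E'
from h import *
np.set_printoptions(precision=4,suppress=True)
from scipy.optimize import least_squares
d=np.load("d_top.npy");C=cloud("top",d)
mask=np.zeros((480,640),np.uint8);cv2.fillPoly(mask,[np.array([[283,182],[343,322],[438,285],[378,157]])],1)
P=C[(cv2.erode(mask,np.ones((15,15)))>0)&(d>0)];P=P[(P[:,2]>.12)]
for _ in range(4):
    c=np.linalg.lstsq(np.c_[P[:,:2],np.ones(len(P))],P[:,2],rcond=None)[0];r=P[:,2]-P[:,:2]@c[:2]-c[2];P=P[abs(r)<2.5*r.std()+1e-4]
g=c[:2];print("slope",np.arctan(np.hypot(*g)),"rear dir yaw",np.arctan2(-g[1],-g[0]),r.std())
A=C[(cv2.dilate(mask,np.ones((15,15)))>0)&(d>0)];A=A[abs(A[:,2]-A[:,:2]@c[:2]-c[2])<.004]
rect=cv2.minAreaRect(A[:,:2].astype(np.float32));print(rect);B=cv2.boxPoints(rect);print(B,B@c[:2]+c[2])
E
python3 fit.py
```

```text
slope 0.27633545868471227 rear dir yaw -1.005362902678111 0.0013360155129205147
((0.5985063314437866, 0.06715656816959381), (0.2580379247665405, 0.19441118836402893), 32.74111557006836)
[[ 0.4374  0.0791]
 [ 0.5426 -0.0844]
 [ 0.7596  0.0552]
 [ 0.6545  0.2187]] [0.1897 0.1345 0.135  0.1901]
```

```bash
cat >> h.py <<'E'
YAW=-1.0;O=np.array([.598,.0673,0]);RC=Ro.from_euler('z',YAW).as_matrix()
def w(p): return O+RC@(np.array(p,float)/1000)
def comp(X): return ((np.asarray(X)-O)@RC)*1000
def hoodpt(r,u,th):  # r mm ahead of hinge, u up from hood plane -> comp x,z
    return 90-r*np.cos(th)+u*np.sin(th), 130+r*np.sin(th)+u*np.cos(th)
E
python3 - <<'E'
from h import *
np.set_printoptions(precision=1,suppress=True)
d=np.load("d_side.npy");C=comp(cloud("side",d));ok=d>0
im=cv2.imread("pics/side0.png")
def sel(x,y,z):
    return ok&(C[...,0]>x[0])&(C[...,0]<x[1])&(C[...,1]>y[0])&(C[...,1]<y[1])&(C[...,2]>z[0])&(C[...,2]<z[1])
for y in range(-120,121,20):
    m=sel((-130,-80),(y-8,y+8),(30,105));P=C[m]
    l=C[sel((-130,-90),(y-5,y+5),(140,200))]
    print(y,np.median(P[:,0]) if len(P) else None,P[:,2].max() if len(P) else None,"lip x",np.median(l[:,0]) if len(l) else None,"z",np.percentile(l[:,2],[1,99]) if len(l) else None)
big=cv2.resize(im[170:330,220:430],None,fx=3.7,fy=3.7,interpolation=cv2.INTER_CUBIC)
def dot(p,c):
    u=(proj("side",w(p))-[220,170])*3.7;cv2.circle(big,tuple(int(v) for v in u),4,c,-1)
lx,lz=hoodpt(193,-32,.28)
for y in(-129,0,129):dot((lx,y,lz),(0,0,255));dot((90,y,130),(255,0,0))
for y in(-121,0,121):dot((-95,y,99),(0,255,0))
dot((-35,-40,81),(255,0,255))
cv2.imwrite("pics/crop1.png",big)
E
```

```text
-120 -93.33218447594875 104.06780709631569 lip x -100.83075656333061 z [152.6 186.2]
-100 -94.01715448562611 99.7349876524448 lip x -100.70873797595756 z [153.  185.5]
-80 -94.85087892526018 98.64470797751484 lip x -100.96511676371824 z [153.2 186.1]
-60 -94.31860300844602 98.88933337343721 lip x -101.13290982804526 z [154.4 185.4]
-40 -93.96994594708463 98.88245139625795 lip x -100.54948740647143 z [153.1 185.7]
-20 -93.8901598879913 99.28620551010565 lip x -100.92261305546408 z [153. 185.]
0 -95.07766218666771 98.27517610565404 lip x -100.71133862502506 z [151.4 185.5]
20 -94.57737484079225 99.37286671290751 lip x -100.55989202392362 z [153.9 185.7]
40 -93.80291973993091 100.2101836419083 lip x -100.39461034884648 z [153.3 186.4]
60 -96.93811247738941 99.8141274906316 lip x -100.80467194333171 z [153.3 185.9]
80 -103.798933365474 99.95670542570467 lip x -100.76668413703348 z [152.8 186.1]
100 -93.89324147201886 98.84511811906097 lip x -100.71527676249087 z [153.9 186.2]
120 -93.05763382609038 104.44250189665786 lip x -100.69366284471057 z [153.8 186.3]
```

View pics/crop1.png

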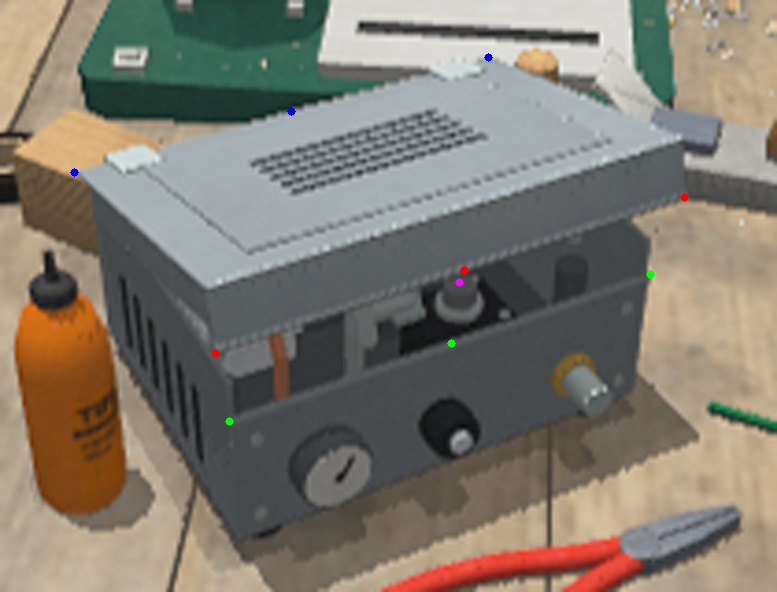

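The model projects onto the image well: red lip points on the lip, green on the sill, and magenta on the reset button at (459,283) in the crop. Next I plan the approach.

```bash
cat > plan.py <<'E'
from h import *
import json,sys,os
# plan.py T... : waypoints "x,y,z,phi_deg,n" in comp mm (fingertip centre), n rows each ; start pose = cmd.json or measured
def pose(x,y,z,phi):
    f=np.radians(phi); zt=RC@np.array([np.sin(f),0,-np.cos(f)]); yt=RC@np.array([0,1,0.]); xt=np.cross(yt,zt)
    return w((x,y,z))-.011*zt, np.c_[xt,yt,zt]
def cur():
    s=robot.read_state();return np.array(s["tool_pos"]),Ro.from_rotvec(s["orientation"]).as_matrix()
def show():
    s=robot.read_state();p,R=cur();tip=comp(p+.011*R[:,2]);zc=RC.T@R[:,2]
    print("t",round(s["t"],2),"tip",np.round(tip,1),"phi",round(float(np.degrees(np.arctan2(zc[0],-zc[2]))),1),"Fcomp",np.round(RC.T@np.array(s["force"]),1),"q",np.round(s["q"],2))
if __name__=="__main__":
    show()
    if os.path.exists("cmd.json"): c=json.load(open("cmd.json"));p0,R0=np.array(c["p"]),np.array(c["R"])
    else: p0,R0=cur()
    pp,RR=p0,R0;out=[]
    for a in sys.argv[1:]:
        *v,n=[float(k) for k in a.split(",")];n=int(n);p1,R1=pose(*v)
        rv=Ro.from_matrix(RR.T@R1).as_rotvec()
        print("seg mm/row",round(np.linalg.norm(p1-pp)*1000/n,1),"deg/row",round(np.degrees(np.linalg.norm(rv))/n,1))
        for i in range(1,n+1):
            p=pp+(p1-pp)*i/n;R=RR@Ro.from_rotvec(rv*i/n).as_matrix()
            out.append(np.r_[np.round(R0.T@(p-p0),4),np.round(Ro.from_matrix(R0.T@R).as_rotvec(),3),0])
        pp,RR=p1,R1
    for o in out: print(", ".join(f"{x:g}" for x in o)+",")
    if out:
        o=out[-1];json.dump({"p":(p0+R0@o[:3]).tolist(),"R":(R0@Ro.from_rotvec(o[3:6]).as_matrix()).tolist()},open("cmd.json","w"))
E
python3 - <<'E'
from h import *
d=np.load("d_side.npy");C=comp(cloud("side",d))
P=C[(d>0)&(C[...,0]>-92)&(C[...,0]<60)&(abs(C[...,1])<115)&(C[...,2]>100)&(C[...,2]<148)]
P=P[P[:,2]<130+(90-P[:,0])*.28-12]
print(len(P));print(np.round(P[np.argsort(-P[:,2])[:12]]))
E
python3 plan.py -160,85,190,45,12
```

```text
91
[[-91.  54. 137.]
 [-87.  54. 136.]
 [-91.  54. 134.]
 [-87.  54. 134.]
 [-90.  55. 133.]
 [-85.  55. 132.]
 [-91.  54. 130.]
 [-88.  54. 129.]
 [-88.  55. 128.]
 [-88.  55. 125.]
 [-91.  54. 125.]
 [-88.  54. 123.]]
t 1.1 tip [-606.4  -45.1  218.7] phi -0.0 Fcomp [-0.1  0.3  0.1] q [ 1.09  0.13  1.49 -0.    1.52 -0.09]
seg mm/row 38.2 deg/row 4.7
-0.0363, -0.0118, 0.0027, 0.02, -0.063, 0.048, 0,
-0.0725, -0.0235, 0.0053, 0.039, -0.127, 0.095, 0,
-0.1088, -0.0353, 0.008, 0.059, -0.19, 0.143, 0,
-0.145, -0.0471, 0.0106, 0.079, -0.254, 0.19, 0,
-0.1813, -0.0588, 0.0133, 0.098, -0.317, 0.238, 0,
-0.2176, -0.0706, 0.0159, 0.118, -0.381, 0.285, 0,
-0.2538, -0.0824, 0.0186, 0.138, -0.444, 0.333, 0,
-0.2901, -0.0941, 0.0212, 0.158, -0.507, 0.38, 0,
-0.3264, -0.1059, 0.0239, 0.177, -0.571, 0.428, 0,
-0.3626, -0.1177, 0.0266, 0.197, -0.634, 0.475, 0,
-0.3989, -0.1294, 0.0292, 0.217, -0.698, 0.523, 0,
-0.4351, -0.1412, 0.0319, 0.236, -0.761, 0.571, 0,
```

>>> move_arm(
  deltas=[-0.0363, -0.0118, 0.0027, 0.02, -0.063, 0.048, 0, -0.0725, -0.0235, 0.0053, 0.039, -0.127, 0.095, 0, -0.1088, -0.0353, 0.008, 0.059, -0.19, 0.143, 0, -0.145, -0.0471, 0.0106, 0.079, -0.254, 0.19, 0, -0.1813, -0.0588, 0.0133, 0.098, -0.317, 0.238, 0, -0.2176, -0.0706, 0.0159, 0.118, -0.381, 0.285, 0, -0.2538, -0.0824, 0.0186, 0.138, -0.444, 0.333, 0, -0.2901, -0.0941, 0.0212, 0.158, -0.507, 0.38, 0, -0.3264, -0.1059, 0.0239, 0.177, -0.571, 0.428, 0, -0.3626, -0.1177, 0.0266, 0.197, -0.634, 0.475, 0, -0.3989, -0.1294, 0.0292, 0.217, -0.698, 0.523, 0, -0.4351, -0.1412, 0.0319, 0.236, -0.761, 0.571, 0],
)

```text
t: 2.6
tool_pos: [0.5797, 0.2538, 0.1978]
orientation: [1.157, 2.112, -0.478]
force: [-0.6, 0.3, 0.7]
opening: 0.0004
gripper_force: 0.0
```

```bash
python3 plan.py -160,92,190,45,1 -94,92,123.5,45,9
```

```text
t 2.6 tip [-159.    85.4  190. ] phi 45.1 Fcomp [-0.6 -0.3  0.7] q [ 0.74  0.35  1.49 -0.78  1.5   0.31]
seg mm/row 7.0 deg/row 0.0
seg mm/row 10.4 deg/row 0.0
-0, 0.007, 0, 0, -0, -0.001, 0,
-0, 0.007, 0.0104, 0, -0, -0.001, 0,
0, 0.007, 0.0208, 0, -0, -0.001, 0,
0.0001, 0.007, 0.0312, 0, -0, -0.001, 0,
0.0001, 0.007, 0.0417, 0, -0, -0.001, 0,
0.0001, 0.007, 0.0521, 0, -0, -0.001, 0,
0.0002, 0.007, 0.0625, 0, -0, -0.001, 0,
0.0002, 0.007, 0.0729, 0, -0, -0.001, 0,
0.0003, 0.007, 0.0833, 0, -0, -0.001, 0,
0.0003, 0.007, 0.0937, 0, -0, -0.001, 0,
```

>>> move_arm(
  deltas=[0, 0.007, 0, 0, 0, -0.001, 0, 0, 0.007, 0.0104, 0, 0, -0.001, 0, 0, 0.007, 0.0208, 0, 0, -0.001, 0, 0.0001, 0.007, 0.0312, 0, 0, -0.001, 0, 0.0001, 0.007, 0.0417, 0, 0, -0.001, 0, 0.0001, 0.007, 0.0521, 0, 0, -0.001, 0, 0.0002, 0.007, 0.0625, 0, 0, -0.001, 0, 0.0002, 0.007, 0.0729, 0, 0, -0.001, 0, 0.0003, 0.007, 0.0833, 0, 0, -0.001, 0, 0.0003, 0.007, 0.0937, 0, 0, -0.001, 0],
)

```text
t: 3.85
tool_pos: [0.6207, 0.2022, 0.1307]
orientation: [1.155, 2.115, -0.479]
force: [0.3, 0.7, 0.0]
opening: 0.0006
gripper_force: 0.0
```

```bash
python3 plan.py
python3 - <<'E'
from h import *
im,d=robot.read_camera("side");np.save("d_side2.npy",d)
cv2.imwrite("pics/crop2.png",cv2.resize(im[130:330,220:430,::-1],None,fx=3,fy=3))
E
```

```text
t 3.85 tip [-93.5  92.  122.9] phi 45.0 Fcomp [-0.4  0.6  0. ] q [ 0.64  0.41  1.55 -0.81  1.35  0.33]
```

View pics/crop2.png

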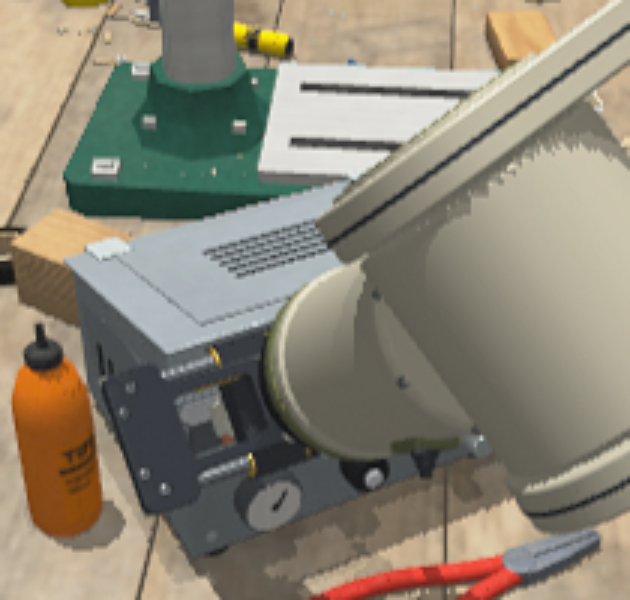

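The picture shows the fingers under the lip at the left, with the can clear and no contact. Next I slide right to feel for the tab.

>>> move_arm(
  deltas=[0, -0.002, 0, 0, 0, 0, 0, 0, -0.004, 0, 0, 0, 0, 0, 0, -0.006, 0, 0, 0, 0, 0, 0, -0.008, 0, 0, 0, 0, 0, 0, -0.01, 0, 0, 0, 0, 0, 0, -0.012, 0, 0, 0, 0, 0, 0, -0.014, 0, 0, 0, 0, 0, 0, -0.0155, 0, 0, 0, 0, 0, 0, -0.017, 0, 0, 0, 0, 0],
)

```text
t: 5.03
tool_pos: [0.606, 0.1934, 0.1313]
orientation: [1.155, 2.115, -0.479]
force: [-0.7, 0.4, 0.6]
opening: 0.0004
gripper_force: 0.0
```

>>> move_arm(
  deltas=[0, -0.001, 0, 0, 0, 0, 0, 0, -0.002, 0, 0, 0, 0, 0, 0, -0.003, 0, 0, 0, 0, 0],
)

```text
t: 5.4
tool_pos: [0.6036, 0.1918, 0.1313]
orientation: [1.155, 2.115, -0.478]
force: [0.0, -0.0, -0.4]
opening: 0.0005
gripper_force: 0.0
```

```bash
python3 plan.py
```

```text
t 5.4 tip [-94.   72.  123.5] phi 45.0 Fcomp [ 0.  -0.  -0.4] q [ 0.64  0.36  1.61 -0.81  1.34  0.34]
```

>>> move_arm(
  deltas=[0, -0.001, 0, 0, 0, 0, 0, 0, -0.002, 0, 0, 0, 0, 0, 0, -0.003, 0, 0, 0, 0, 0],
)

```text
t: 5.78
tool_pos: [0.6011, 0.1903, 0.1313]
orientation: [1.155, 2.115, -0.478]
force: [0.7, 0.5, 0.1]
opening: -0.0
gripper_force: 0.8
```

>>> move_arm(
  deltas=[0, -0.001, 0, 0, 0, 0, 0, 0, -0.002, 0, 0, 0, 0, 0, 0, -0.003, 0, 0, 0, 0, 0],
)

```text
t: 6.15
tool_pos: [0.5987, 0.1888, 0.1314]
orientation: [1.155, 2.115, -0.478]
force: [2.2, 2.3, -0.7]
opening: 0.0004
gripper_force: 1.6
```

```bash
python3 plan.py
```

```text
t 6.15 tip [-94.   66.2 123.6] phi 45.0 Fcomp [-0.8  3.1 -0.7] q [ 0.64  0.35  1.63 -0.81  1.34  0.34]
```

>>> move_arm(
  deltas=[0, -0.0015, 0, 0, 0, 0, 0, 0, -0.003, 0, 0, 0, 0, 0, 0, -0.0045, 0, 0, 0, 0, 0, 0, -0.006, 0, 0, 0, 0, 0, 0, -0.0075, 0, 0, 0, 0, 0, 0, -0.009, 0, 0, 0, 0, 0, 0, -0.0105, 0, 0, 0, 0, 0, 0, -0.0125, 0, 0, 0, 0, 0, 0, -0.0125, 0, 0, 0, 0, 0],
  squeeze=25,
)

```text
t: 7.28
tool_pos: [0.5881, 0.1819, 0.1313]
orientation: [1.155, 2.115, -0.478]
force: [4.2, 3.3, -0.4]
opening: 0.0003
gripper_force: 2.6
```

```bash
python3 plan.py
```

```text
t 7.28 tip [-94.   53.5 123.6] phi 45.0 Fcomp [-0.5  5.3 -0.4] q [ 0.64  0.32  1.66 -0.81  1.33  0.35]
```

```bash
cat > arc.py <<'E'
import numpy as np,sys,os
r=np.array([-94-90,123.6-130.])
def at(d): c,s=np.cos(d),np.sin(d);return 90+c*r[0]+s*r[1],130-s*r[0]+c*r[1]
a,b,n=float(sys.argv[1]),float(sys.argv[2]),int(sys.argv[3])
A=[]
for i in range(1,n+1):
    d=a+(b-a)*i/n;x,z=at(d);A.append(f"{x:.2f},53.5,{z:.2f},{45-np.degrees(d):.2f},1")
os.system("python3 plan.py "+" ".join(A)+" | grep -v seg")
E
rm -f cmd.json; python3 arc.py 0 .07 6
```

```text
t 7.28 tip [-94.   53.5 123.6] phi 45.0 Fcomp [-0.5  5.3 -0.4] q [ 0.64  0.32  1.66 -0.81  1.33  0.35]
-0.0016, -0, -0.0016, 0, 0.012, 0, 0,
-0.0033, -0, -0.0031, 0, 0.023, 0, 0,
-0.0049, -0, -0.0046, 0, 0.035, 0, 0,
-0.0065, -0, -0.0061, 0, 0.046, 0, 0,
-0.0082, -0, -0.0076, 0, 0.058, 0, 0,
-0.0099, -0, -0.0091, 0, 0.07, 0, 0,
```

>>> move_arm(
  deltas=[-0.0016, 0, -0.0016, 0, 0.012, 0, 0, -0.0033, 0, -0.0031, 0, 0.023, 0, 0, -0.0049, 0, -0.0046, 0, 0.035, 0, 0, -0.0065, 0, -0.0061, 0, 0.046, 0, 0],
)

```text
t: 7.78
tool_pos: [0.5877, 0.1817, 0.1394]
orientation: [1.176, 2.156, -0.456]
force: [4.4, 2.6, -3.8]
opening: 0.0004
gripper_force: 2.6
```

>>> move_arm(
  deltas=[-0.0016, 0, -0.0016, 0, 0.012, 0, 0, -0.0033, 0, -0.0031, 0, 0.024, 0, 0],
)

```text
t: 8.02
tool_pos: [0.5879, 0.1814, 0.1439]
orientation: [1.188, 2.176, -0.444]
force: [3.9, 3.7, -4.0]
opening: 0.0004
gripper_force: 2.6
```

```bash
python3 arc.py .07 .14 6
```

```text
t 8.03 tip [-94.2  53.2 135.6] phi 40.9 Fcomp [-1.   5.2 -4. ] q [ 0.61  0.27  1.66 -0.74  1.33  0.27]
-0.0016, -0, -0.0016, 0, 0.012, 0.001, 0,
-0.0032, -0, -0.0031, 0, 0.023, 0.001, 0,
-0.0049, -0, -0.0046, 0, 0.035, 0.001, 0,
-0.0065, -0, -0.0061, 0, 0.046, 0.001, 0,
-0.0082, -0, -0.0076, 0, 0.058, 0.001, 0,
-0.0099, -0, -0.0091, 0, 0.07, 0.001, 0,
```

>>> move_arm(
  deltas=[-0.0016, 0, -0.0016, 0, 0.012, 0.001, 0, -0.0032, 0, -0.0031, 0, 0.023, 0.001, 0],
)

```text
t: 8.28
tool_pos: [0.5881, 0.1811, 0.1483]
orientation: [1.199, 2.195, -0.432]
force: [3.6, 3.3, -3.5]
opening: 0.0002
gripper_force: 2.6
```

>>> move_arm(
  deltas=[-0.0016, 0, -0.0016, 0, 0.012, 0, 0, -0.0033, 0, -0.003, 0, 0.023, 0, 0],
)

```text
t: 8.52
tool_pos: [0.5884, 0.1806, 0.1527]
orientation: [1.21, 2.215, -0.42]
force: [4.4, 4.3, -3.9]
opening: 0.0006
gripper_force: 2.6
```

>>> move_arm(
  deltas=[-0.0016, 0, -0.0016, 0, 0.012, 0, 0, -0.0033, 0, -0.003, 0, 0.024, 0, 0],
)

```text
t: 8.78
tool_pos: [0.5888, 0.1801, 0.157]
orientation: [1.221, 2.235, -0.408]
force: [2.7, 4.0, -3.4]
opening: 0.0004
gripper_force: 2.6
```

```bash
python3 arc.py .14 .35 11
```

```text
t 8.78 tip [-93.3  53.2 148.2] phi 36.9 Fcomp [-2.   4.4 -3.4] q [ 0.57  0.23  1.65 -0.67  1.33  0.19]
-0.0026, -0, -0.0025, 0, 0.019, -0, 0,
-0.0053, -0, -0.005, 0, 0.038, -0, 0,
-0.008, -0, -0.0075, 0, 0.057, -0, 0,
-0.0108, -0, -0.0099, 0, 0.076, -0, 0,
-0.0136, -0, -0.0122, 0, 0.095, -0, 0,
-0.0165, -0, -0.0145, 0, 0.114, -0, 0,
-0.0194, -0, -0.0167, 0, 0.134, -0, 0,
-0.0223, -0, -0.0189, 0, 0.153, -0, 0,
-0.0253, -0, -0.021, 0, 0.172, -0, 0,
-0.0284, -0, -0.0231, 0, 0.191, -0, 0,
-0.0314, -0, -0.025, 0, 0.21, -0, 0,
```

>>> move_arm(
  deltas=[-0.0026, 0, -0.0025, 0, 0.019, 0, 0, -0.0053, 0, -0.005, 0, 0.038, 0, 0, -0.008, 0, -0.0075, 0, 0.057, 0, 0, -0.0108, 0, -0.0099, 0, 0.076, 0, 0, -0.0136, 0, -0.0122, 0, 0.095, 0, 0, -0.0165, 0, -0.0145, 0, 0.114, 0, 0, -0.0194, 0, -0.0167, 0, 0.134, 0, 0, -0.0223, 0, -0.0189, 0, 0.153, 0, 0, -0.0253, 0, -0.021, 0, 0.172, 0, 0, -0.0284, 0, -0.0231, 0, 0.191, 0, 0, -0.0314, 0, -0.025, 0, 0.21, 0, 0],
)

```text
t: 10.15
tool_pos: [0.5941, 0.1719, 0.196]
orientation: [1.317, 2.411, -0.29]
force: [3.8, 5.9, -2.7]
opening: 0.0001
gripper_force: 2.6
```

```bash
python3 arc.py .35 .80 12
python3 - <<'E'
from h import *
im,d=robot.read_camera("side");np.save("d_side2.npy",d)
cv2.imwrite("pics/crop3.png",cv2.resize(im[50:350,170:470,::-1],None,fx=2,fy=2))
E
```

```text
t 10.15 tip [-85.6  53.2 186. ] phi 24.8 Fcomp [-3.   6.4 -2.7] q [ 0.45  0.15  1.59 -0.44  1.36 -0.04]
-0.0052, -0, -0.005, 0.001, 0.037, -0, 0,
-0.0106, -0, -0.0098, 0.001, 0.075, -0, 0,
-0.0162, -0, -0.0143, 0.001, 0.112, -0, 0,
-0.0219, -0, -0.0186, 0.001, 0.15, -0, 0,
-0.0278, 0, -0.0228, 0.001, 0.187, -0, 0,
-0.0339, 0, -0.0266, 0.001, 0.225, -0, 0,
-0.0401, 0, -0.0303, 0.001, 0.262, -0, 0,
-0.0464, 0, -0.0337, 0.001, 0.3, -0, 0,
-0.0528, 0, -0.0369, 0.001, 0.337, -0, 0,
-0.0594, 0, -0.0399, 0.001, 0.375, -0, 0,
-0.0661, 0, -0.0426, 0.001, 0.412, -0, 0,
-0.0728, 0, -0.045, 0.001, 0.45, -0, 0,
```

View pics/crop3.png

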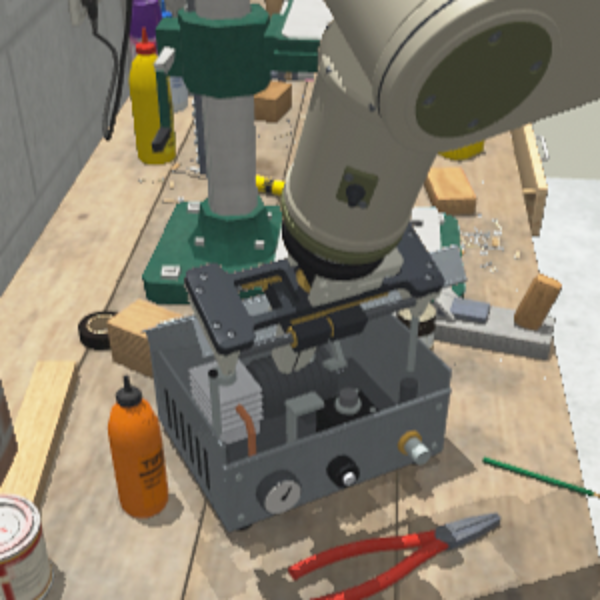

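Run:
```python
from h import *
np.set_printoptions(precision=0,suppress=True)
im,d=robot.read_camera("top");C=comp(cloud("top",d))
cv2.imwrite("pics/top2.png",np.ascontiguousarray(im[:,:,::-1][60:400,200:560]).repeat(2,0).repeat(2,1)[:600])
for y in(-120,-110,110,120):
    P=C[(d>0)&(abs(C[...,1]-y)<5)&(C[...,2]>90)&(abs(C[...,0])<200)];print(y,P[np.argsort(P[:,0])][::max(1,len(P)//8)][:,[0,2]].tolist())
print(robot.read_state()["force"])
```

```text
-120 [[-199.98527616398576, 572.7907953817714], [-195.04449024124554, 562.5557822902314], [-189.44325605329695, 548.8223873992275], [-76.80990654488133, 230.77914357680882], [-51.78188877012896, 238.2663133966368], [-21.94304464363363, 216.12024733806794], [10.857080026953092, 192.49836616350865], [47.27298008500121, 165.14769764263482], [89.26119523259497, 135.84618193197875]]
-110 [[-199.95730833940047, 573.6328262897837], [-194.70231276042878, 562.6569925888302], [-188.9494300084444, 550.2071510400992], [-77.09373558017002, 233.161899558629], [-50.99553055838426, 238.21034709372688], [-20.329001023223018, 214.36705697808392], [13.663480813738177, 190.7166988989949], [52.23263662401678, 162.29945425046688], [96.03216183611062, 127.34543843416584]]
110 [[-123.49810670475622, 310.71543746642305], [-99.07432368313712, 291.3934657093819], [-69.11945393829289, 243.50138968568632], [-47.34164581033408, 232.71011250523574], [-23.77528561751962, 217.37941218544694], [1.0732541740849972, 199.15359298678578], [28.74616949638308, 179.52663611630516], [59.04264227173118, 158.6415251396911], [92.43031608032165, 139.81438632679377]]
120 [[-147.10514952775426, 300.5569960678994], [-125.76290900647436, 308.8702336635091], [-107.73495243444245, 318.6846731673502], [-74.96935303991967, 233.67479054861127], [-49.05276881170407, 233.17833864636168], [-19.3741897360895, 213.2845218310911], [11.916150377257113, 189.02872192221392], [47.57969880041111, 168.11215912728446], [88.13562936236572, 137.2098556612909]]
[ 3.  5. -2.]
```

View pics/top2.png

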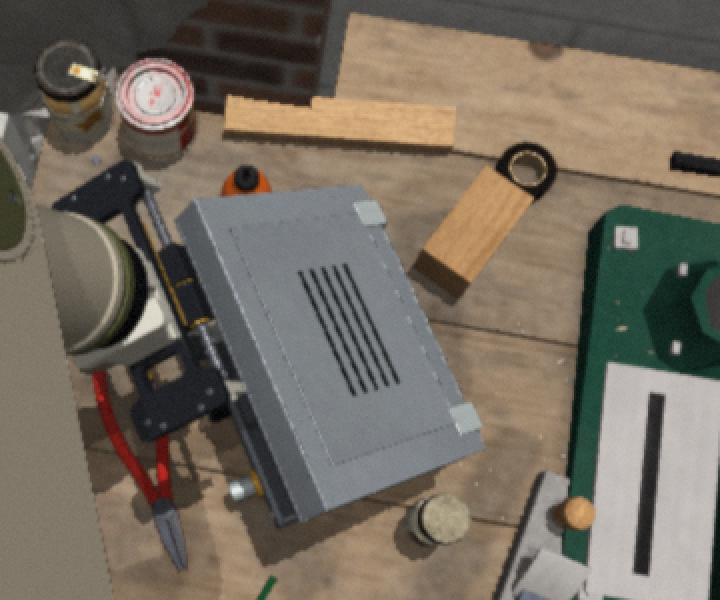

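Top view: the hood is up at about 0.61 rad, resting on the finger, and all the loose things are in place. I continue the arc.

>>> move_arm(
  deltas=[-0.0052, 0, -0.005, 0.001, 0.037, 0, 0, -0.0106, 0, -0.0098, 0.001, 0.075, 0, 0, -0.0162, 0, -0.0143, 0.001, 0.112, 0, 0, -0.0219, 0, -0.0186, 0.001, 0.15, 0, 0, -0.0278, 0, -0.0228, 0.001, 0.187, 0, 0, -0.0339, 0, -0.0266, 0.001, 0.225, 0, 0, -0.0401, 0, -0.0303, 0.001, 0.262, 0, 0, -0.0464, 0, -0.0337, 0.001, 0.3, 0, 0, -0.0528, 0, -0.0369, 0.001, 0.337, 0, 0, -0.0594, 0, -0.0399, 0.001, 0.375, 0, 0, -0.0661, 0, -0.0426, 0.001, 0.412, 0, 0, -0.0728, 0, -0.045, 0.001, 0.45, 0, 0],
)

```text
t: 11.75
tool_pos: [0.6196, 0.1328, 0.2681]
orientation: [-1.498, -2.743, -0.013]
force: [3.5, 5.4, -0.3]
opening: 0.0001
gripper_force: 2.6
```

```bash
python3 - <<'E'
import numpy as np
from h import hoodpt
for th in (1.02,1.06,1.2,1.3,1.4,1.5,1.6,1.7,1.8,2.0): print(th,np.round(hoodpt(193,-32,th),0),np.round(hoodpt(170,-32,th),0))
E
python3 plan.py
```

```text
1.02 [-38. 278.] [-26. 258.]
1.06 [-32. 283.] [-21. 263.]
1.2 [-10. 298.] [ -1. 277.]
1.3 [  8. 307.] [ 14. 285.]
1.4 [ 26. 315.] [ 30. 292.]
1.5 [ 44. 320.] [ 46. 297.]
1.6 [ 64. 324.] [ 63. 301.]
1.7 [ 83. 326.] [ 80. 303.]
1.8 [103. 325.] [ 97. 303.]
2.0 [141. 319.] [132. 298.]
t 11.75 tip [-43.6  53.5 257.1] phi -1.0 Fcomp [-2.7  5.9 -0.3] q [ 0.12  0.22  1.32  0.02  1.61 -0.45]
```

```bash
rm -f cmd.json; python3 plan.py $(python3 - <<'E'
import numpy as np
from h import hoodpt
for i,th in enumerate(np.linspace(1.06,1.5,12)):
    x,z=hoodpt(193,-32,th);print(f"{x-10:.1f},53.5,{z-25:.1f},0,1")
E
)|grep -v seg
```

```text
t 11.75 tip [-43.6  53.5 257.1] phi -1.0 Fcomp [-2.7  5.9 -0.3] q [ 0.12  0.22  1.32  0.02  1.61 -0.45]
-0.0011, -0, -0.0006, -0.001, -0.018, 0, 0,
-0.0072, -0.0001, -0.0055, -0.001, -0.018, 0, 0,
-0.0135, -0.0001, -0.0102, -0.001, -0.018, 0, 0,
-0.0201, -0.0001, -0.0146, -0.001, -0.018, 0, 0,
-0.0267, -0.0001, -0.0186, -0.001, -0.018, 0, 0,
-0.0335, -0.0001, -0.0225, -0.001, -0.018, 0, 0,
-0.0404, -0.0001, -0.0261, -0.001, -0.018, 0, 0,
-0.0476, -0.0001, -0.0294, -0.001, -0.018, 0, 0,
-0.0548, -0.0001, -0.0323, -0.001, -0.018, 0, 0,
-0.0622, -0.0001, -0.0351, -0.001, -0.018, 0, 0,
-0.0696, -0.0001, -0.0375, -0.001, -0.018, 0, 0,
-0.0771, -0.0001, -0.0396, -0.001, -0.018, 0, 0,
```

>>> move_arm(
  deltas=[-0.0011, 0, -0.0006, -0.001, -0.018, 0, 0, -0.0072, 0, -0.0055, -0.001, -0.018, 0, 0, -0.0135, 0, -0.0102, -0.001, -0.018, 0, 0, -0.0201, 0, -0.0146, -0.001, -0.018, 0, 0, -0.0267, 0, -0.0186, -0.001, -0.018, 0, 0, -0.0335, 0, -0.0225, -0.001, -0.018, 0, 0, -0.0404, 0, -0.0261, -0.001, -0.018, 0, 0, -0.0476, 0, -0.0294, -0.001, -0.018, 0, 0, -0.0548, 0, -0.0323, -0.001, -0.018, 0, 0, -0.0622, 0, -0.0351, -0.001, -0.018, 0, 0, -0.0696, 0, -0.0375, -0.001, -0.018, 0, 0, -0.0771, 0, -0.0396, -0.001, -0.018, 0, 0],
)

```text
t: 13.25
tool_pos: [0.662, 0.0672, 0.3069]
orientation: [1.505, 2.755, 0.0]
force: [3.8, 4.6, 2.5]
opening: 0.0005
gripper_force: 2.7
```

```bash
python3 plan.py $(python3 - <<'E'
import numpy as np
from h import hoodpt
for i,th in enumerate(np.linspace(1.535,1.92,12)):
    x,z=hoodpt(193,-32,th);print(f"{x-10:.1f},53.5,{z-25:.1f},0,1")
E
)|grep -v seg
```

```text
t 13.25 tip [ 34.7  53.8 295.9] phi 0.1 Fcomp [-1.8  5.6  2.5] q [ 0.02  0.29  1.17 -0.    1.68 -0.55]
-0.0067, 0, -0.0014, 0, -0, 0, 0,
-0.0134, 0, -0.0027, 0, -0, 0, 0,
-0.0202, 0, -0.0037, 0, -0, 0, 0,
-0.027, 0, -0.0045, 0, -0, 0, 0,
-0.0338, 0, -0.005, 0, -0, 0, 0,
-0.0407, 0, -0.0053, 0, -0, 0, 0,
-0.0475, -0, -0.0053, 0, -0, 0, 0,
-0.0544, -0, -0.0051, 0, -0, 0, 0,
-0.0612, -0, -0.0048, 0, -0, 0, 0,
-0.068, -0, -0.0041, 0, -0, 0, 0,
-0.0748, -0, -0.0032, 0, -0, 0, 0,
-0.0816, -0, -0.0021, 0, -0, 0, 0,
```

>>> move_arm(
  deltas=[-0.0067, 0, -0.0014, 0, 0, 0, 0, -0.0134, 0, -0.0027, 0, 0, 0, 0, -0.0202, 0, -0.0037, 0, 0, 0, 0, -0.027, 0, -0.0045, 0, 0, 0, 0, -0.0338, 0, -0.005, 0, 0, 0, 0, -0.0407, 0, -0.0053, 0, 0, 0, 0, -0.0475, 0, -0.0053, 0, 0, 0, 0, -0.0544, 0, -0.0051, 0, 0, 0, 0],
)

```text
t: 14.25
tool_pos: [0.6917, 0.0211, 0.3125]
orientation: [1.505, 2.754, 0.0]
force: [4.2, 2.7, 3.0]
opening: 0.0008
gripper_force: 2.8
```

```bash
rm -f cmd.json; python3 plan.py -20,20,260,0,3 -35,-40,170,0,6 -35,-40,105,0,3 | grep -v seg
python3 - <<'E'
from h import *
im,d=robot.read_camera("side");C=comp(cloud("side",d))
cv2.imwrite("pics/crop4.png",cv2.resize(im[50:350,170:470,::-1],None,fx=2,fy=2))
P=C[(d>0)&(abs(C[...,0]-120)<50)&(C[...,2]>280)&(abs(abs(C[...,1])-122)<8)]
print(len(P),np.round(np.median(P,0)) if len(P) else 0, np.round(P[np.argsort(-P[:,2])[:5]]))
E
```

```text
t 14.25 tip [ 89.5  53.9 301.5] phi 0.2 Fcomp [0. 5. 3.] q [-0.04  0.37  1.06 -0.    1.71 -0.61]
0.0365, -0.0113, 0.0137, 0.001, 0.001, -0, 0,
0.073, -0.0226, 0.0274, 0.001, 0.002, -0, 0,
0.1096, -0.0339, 0.0412, 0.002, 0.003, -0, 0,
0.1121, -0.044, 0.0561, 0.002, 0.003, -0, 0,
0.1147, -0.054, 0.0711, 0.002, 0.003, -0, 0,
0.1172, -0.064, 0.0861, 0.002, 0.003, -0, 0,
0.1197, -0.074, 0.1011, 0.002, 0.003, -0, 0,
0.1223, -0.0841, 0.1161, 0.002, 0.003, -0, 0,
0.1248, -0.0941, 0.131, 0.002, 0.003, -0, 0,
0.1249, -0.0941, 0.1527, 0.002, 0.003, -0, 0,
0.125, -0.0942, 0.1744, 0.002, 0.003, -0, 0,
0.125, -0.0942, 0.196, 0.002, 0.003, -0, 0,
530 [117. 118. 306.] [[ 95. 125. 429.]
 [119. 127. 429.]
 [ 90. 126. 429.]
 [ 93. 120. 429.]
 [ 78. 122. 428.]]
```

View pics/crop4.png

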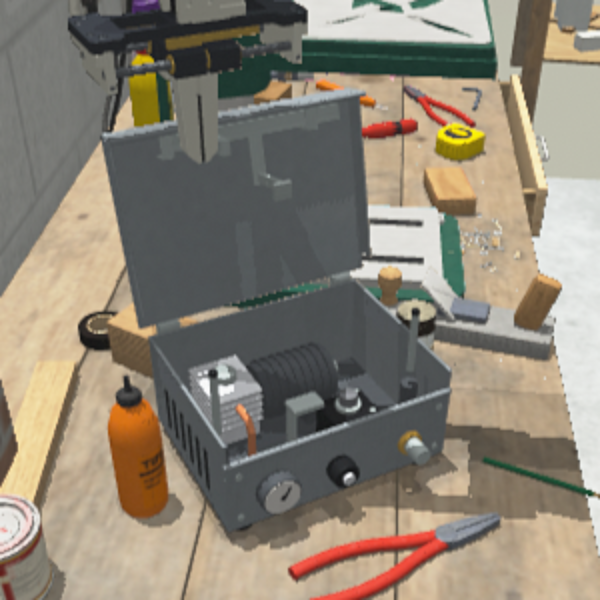

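The hood leans back, with the finger still inside its lip beside the tab at (270,180). I free the tab sideways before withdrawing.

>>> move_arm(
  deltas=[0, 0.008, 0, 0, 0, 0, 0, 0, 0.016, 0, 0, 0, 0, 0, 0, 0.026, 0, 0, 0, 0, 0, 0, 0.026, 0, 0, 0, 0, 0, 0, 0.026, 0, 0, 0, 0, 0],
)

```text
t: 14.92
tool_pos: [0.713, 0.0347, 0.3114]
orientation: [1.506, 2.755, -0.003]
force: [0.1, -0.1, 0.1]
opening: 0.0005
gripper_force: 0.0
```

```bash
cat > hood.py <<'E'
from h import *
from plan import show
show()
im,d=robot.read_camera("side");C=comp(cloud("side",d))
P=C[(d>0)&(C[...,0]>60)&(C[...,0]<170)&(C[...,2]>150)&(C[...,2]<280)&(C[...,1]>-110)&(C[...,1]<-40)]
k=np.polyfit(P[:,2],P[:,0],1);r=P[:,0]-np.polyval(k,P[:,2]);P=P[abs(r)<6]
k=np.polyfit(P[:,2],P[:,0],1);print("hood",np.pi/2+np.arctan(k[0]),len(P))
for c,l in(("side","oil_can"),("side","pliers")):
    print(l,[np.round(q["uv"]) for q in robot.recognise(c,l)[:1]])
E
python3 hood.py
```

```text
t 14.93 tip [ 89.6  79.1 300.4] phi 0.2 Fcomp [ 0.1 -0.   0.1] q [-0.02  0.44  0.98 -0.    1.73 -0.59]
hood 1.9984842453401015 2089
oil_can [array([238., 276.])]
pliers [array([369., 322.])]
```

```bash
rm -f cmd.json
python3 - <<'E'
from h import *
im,d=robot.read_camera("side");C=comp(cloud("side",d))
P=C[(d>0)&(abs(C[...,0])<88)&(abs(C[...,1])<112)&(C[...,2]>105)&(C[...,2]<200)]
b={}
for p in P:
    k=tuple((p[:2]//15*15).astype(int));b[k]=max(b.get(k,0),p[2])
print({(int(a[0]),int(a[1])):round(float(v)) for a,v in sorted(b.items())})
P=C[(d>0)&(np.hypot(C[...,0]+35,C[...,1]+40)<8)];print(np.round(np.percentile(P[:,2],[50,90,99])),len(P))
E
python3 plan.py -20,79,280,0,3 -35,-40,200,0,7
```

```text
{(-75, 0): 107, (-75, 15): 107, (-75, 30): 105, (-60, -120): 167, (-60, -105): 170, (-60, 0): 107, (-60, 15): 108, (-60, 30): 107, (-60, 90): 166, (-60, 105): 168, (-45, -120): 167, (-45, -105): 168, (-45, 0): 106, (-45, 15): 106, (-45, 90): 167, (-45, 105): 168, (75, -120): 133, (75, -105): 135, (75, -90): 132, (75, -75): 109, (75, -60): 112, (75, -45): 110, (75, -30): 119, (75, -15): 118, (75, 0): 122, (75, 15): 117, (75, 30): 122, (75, 45): 116, (75, 60): 120, (75, 75): 135, (75, 90): 135, (75, 105): 135}
[79. 81. 82.] 46
t 15.12 tip [ 89.9  79.1 301.1] phi 0.2 Fcomp [-1.2 -0.1  0. ] q [-0.02  0.43  0.98 -0.    1.73 -0.59]
seg mm/row 37.3 deg/row 0.1
seg mm/row 20.6 deg/row 0.0
0.0366, -0.0001, 0.0069, 0, 0.001, -0, 0,
0.0733, -0.0002, 0.0138, 0, 0.002, -0, 0,
0.1099, -0.0002, 0.0208, 0, 0.003, -0.001, 0,
0.1121, -0.0172, 0.0322, 0, 0.003, -0.001, 0,
0.1142, -0.0342, 0.0436, 0, 0.003, -0.001, 0,
0.1164, -0.0512, 0.055, 0, 0.003, -0.001, 0,
0.1186, -0.0682, 0.0664, 0, 0.003, -0.001, 0,
0.1207, -0.0853, 0.0779, 0, 0.003, -0.001, 0,
0.1229, -0.1023, 0.0893, 0, 0.003, -0.001, 0,
0.1251, -0.1193, 0.1007, 0, 0.003, -0.001, 0,
```

The sprung pins are 168 mm high at (-48, ±108), so I turn the gripper 90° to keep its body clear of them.

>>> move_arm(
  deltas=[0.0366, 0, 0.0069, 0, 0, 0, 0, 0.0733, 0, 0.0138, 0, 0, 0, 0, 0.1099, 0, 0.0208, 0, 0, 0, 0, 0.1121, -0.0172, 0.0322, 0, 0, 0, 0, 0.1142, -0.0342, 0.0436, 0, 0, 0, 0, 0.1164, -0.0512, 0.055, 0, 0, 0, 0, 0.1186, -0.0682, 0.0664, 0, 0, 0, 0, 0.1207, -0.0853, 0.0779, 0, 0, 0, 0, 0.1229, -0.1023, 0.0893, 0, 0, 0, 0, 0.1251, -0.1193, 0.1007, 0, 0, 0, 0],
)

```text
t: 16.38
tool_pos: [0.545, 0.0749, 0.2108]
orientation: [1.505, 2.753, -0.002]
force: [0.7, 0.1, -0.4]
opening: 0.0007
gripper_force: 0.0
```

>>> move_arm(
  deltas=[0, 0, 0, 0, 0, 0.157, 0, 0, 0, 0, 0, 0, 0.314, 0, 0, 0, 0, 0, 0, 0.471, 0, 0, 0, 0, 0, 0, 0.628, 0, 0, 0, 0, 0, 0, 0.785, 0, 0, 0, 0, 0, 0, 0.942, 0, 0, 0, 0, 0, 0, 1.1, 0, 0, 0, 0, 0, 0, 1.257, 0, 0, 0, 0, 0, 0, 1.414, 0, 0, 0, 0, 0, 0, 1.571, 0, 0, 0, 0, 0, 0, 1.571, 0],
)

```text
t: 17.75
tool_pos: [0.5455, 0.0752, 0.2111]
orientation: [3.011, 0.884, 0.003]
force: [0.7, -0.5, 0.1]
opening: 0.0005
gripper_force: 0.0
```

```bash
python3 hood.py; python3 -c "
from plan import *
p,R=cur();print(np.round(RC.T@R,3));print('delta to x-35,y-40,tip z 90:',np.round(R.T@(w((-35,-40,90))-.011*R[:,2]*0-p-.011*R[:,2]),4))"
```

```text
t 17.75 tip [-34.9 -39.9 200.1] phi 0.2 Fcomp [0.8 0.3 0.1] q [ 0.05  0.    1.65 -0.    1.48  1.05]
hood 2.000932613335249 1110
oil_can [array([240., 277.])]
pliers [array([369., 324.])]
[[-0.002  1.     0.003]
 [ 1.     0.002  0.001]
 [ 0.001  0.003 -1.   ]]
delta to x-35,y-40,tip z 90: [-0.0002 -0.0004  0.11  ]
```

>>> move_arm(
  deltas=[0, 0, 0.014, 0, 0, 0, 0, 0, 0, 0.028, 0, 0, 0, 0, 0, 0, 0.042, 0, 0, 0, 0, 0, 0, 0.056, 0, 0, 0, 0, 0, 0, 0.07, 0, 0, 0, 0, 0, 0, 0.082, 0, 0, 0, 0, 0, 0, 0.092, 0, 0, 0, 0, 0, 0, 0.1, 0, 0, 0, 0, 0, 0, 0.107, 0, 0, 0, 0, 0, 0, 0.112, 0, 0, 0, 0, 0, 0, 0.112, 0, 0, 0, 0],
)

```text
t: 19.27
tool_pos: [0.5456, 0.075, 0.0985]
orientation: [3.012, 0.883, 0.001]
force: [-0.7, -0.6, -0.7]
opening: 0.0007
gripper_force: 0.0
```

>>> move_arm(
  deltas=[0, 0, 0.0015, 0, 0, 0, 0, 0, 0, 0.003, 0, 0, 0, 0, 0, 0, 0.0045, 0, 0, 0, 0, 0, 0, 0.006, 0, 0, 0, 0, 0, 0, 0.0075, 0, 0, 0, 0, 0, 0, 0.0085, 0, 0, 0, 0],
)

```text
t: 20.02
tool_pos: [0.5458, 0.075, 0.0906]
orientation: [3.012, 0.883, 0.002]
force: [-2.4, -0.1, 3.8]
opening: 0.0003
gripper_force: 1.7
```

>>> move_arm(
  deltas=[0, 0, 0.001, 0, 0, 0, 0, 0, 0, 0.002, 0, 0, 0, 0],
)

```text
t: 20.27
tool_pos: [0.5458, 0.075, 0.0884]
orientation: [3.012, 0.883, 0.002]
force: [-1.9, 0.1, 3.3]
opening: 0.0006
gripper_force: 1.7
```

```bash
python3 plan.py
```

```text
t 20.27 tip [-34.6 -39.7  77.4] phi 0.2 Fcomp [-1.1 -1.6  3.3] q [ 0.05  0.11  1.77 -0.    1.25  1.05]
```

Contact is made at about 4 N. I push on until the end stop is felt.

>>> move_arm(
  deltas=[0, 0, 0.001, 0, 0, 0, 0, 0, 0, 0.0018, 0, 0, 0, 0],
)

```text
t: 20.52
tool_pos: [0.5459, 0.075, 0.0866]
orientation: [3.012, 0.882, 0.002]
force: [-0.6, 0.8, 3.7]
opening: 0.0003
gripper_force: 1.7
```

>>> move_arm(
  deltas=[0, 0, 0.0005, 0, 0, 0, 0, 0, 0, 0.001, 0, 0, 0, 0],
)

```text
t: 20.78
tool_pos: [0.5459, 0.075, 0.0856]
orientation: [3.012, 0.882, 0.002]
force: [-2.0, -0.2, 4.0]
opening: 0.0005
gripper_force: 1.7
```

```bash
python3 plan.py
```

```text
t 20.77 tip [-34.6 -39.7  74.6] phi 0.2 Fcomp [-0.9 -1.8  4. ] q [ 0.05  0.11  1.78 -0.    1.25  1.05]
```

>>> move_arm(
  deltas=[0, 0, 0.0005, 0, 0, 0, 0, 0, 0, 0.0007, 0, 0, 0, 0],
)

```text
t: 21.02
tool_pos: [0.5459, 0.075, 0.0853]
orientation: [3.012, 0.883, 0.002]
force: [-3.3, -0.5, 7.1]
opening: 0.0004
gripper_force: 3.8
```

>>> move_arm(
  deltas=[0, 0, 0.0003, 0, 0, 0, 0, 0, 0, 0.0005, 0, 0, 0, 0],
)

```text
t: 21.28
tool_pos: [0.5459, 0.075, 0.0852]
orientation: [3.012, 0.883, 0.002]
force: [-5.4, -0.3, 11.8]
opening: 0.0007
gripper_force: 5.7
```

```bash
python3 plan.py
```

```text
t 21.27 tip [-34.6 -39.7  74.2] phi 0.2 Fcomp [-2.7 -4.7 11.8] q [ 0.05  0.11  1.78 -0.    1.25  1.05]
```

The end stop is reached: force rose to 12 N at z 74.2 mm. I withdraw straight up.

>>> move_arm(
  deltas=[0, 0, -0.004, 0, 0, 0, 0, 0, 0, -0.014, 0, 0, 0, 0, 0, 0, -0.03, 0, 0, 0, 0, 0, 0, -0.05, 0, 0, 0, 0, 0, 0, -0.07, 0, 0, 0, 0, 0, 0, -0.09, 0, 0, 0, 0, 0, 0, -0.11, 0, 0, 0, 0, 0, 0, -0.125, 0, 0, 0, 0, 0, 0, -0.13, 0, 0, 0, 0, 0, 0, -0.13, 0, 0, 0, 0],
)

```text
t: 22.52
tool_pos: [0.5456, 0.0753, 0.2144]
orientation: [3.012, 0.882, 0.002]
force: [0.1, -0.5, -0.0]
opening: 0.0004
gripper_force: 0.0
```

```bash
python3 hood.py
python3 - <<'E'
from h import *
im,d=robot.read_camera("side");C=comp(cloud("side",d))
P=C[(d>0)&(np.hypot(C[...,0]+35,C[...,1]+40)<8)];print(np.round(np.percentile(P[:,2],[50,90,99])),len(P))
E
```

```text
t 22.52 tip [-35.  -39.8 203.4] phi 0.2 Fcomp [ 0.5 -0.2 -0. ] q [ 0.05  0.    1.65 -0.    1.49  1.05]
hood 2.000566040225059 1146
oil_can [array([238., 277.])]
pliers [array([363., 326.])]
[ 74. 253. 267.] 66
```

The button top is at 74 mm, so it is fully in. The hood is at 2.0 rad and the robot is clear.

```bash
python3 -c "
from plant import robot
print(robot.close_job())"
```

```text
the job is handed in; nothing more can be done
None
```

The job is handed in: the hood rests open at 2.0 rad, the reset button is fully in (about 7 mm), and measured forces stayed around 12 N or less. The oil can and pliers show unmoved in the camera; the jar's position was not re-measured at the end, but it looked in place in the later pictures.

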